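Put the dart cases and remotes away by kind and shut the drawers

ROBOT

A 6-joint arm with a two-finger parallel gripper is mounted at the origin on the work surface. World frame = base frame: x ahead of the robot, y to its left, z up, the work surface at z = 0. Lengths are in m, angles in rad, forces in N, time in s.
With the tool pointing down it reaches from about 0.225 to 0.875 m from the base axis. Payload 3.4 kg.
Tool frame: the origin (TCP) lies on the mounting face of the last link; the fingertips stand 173 mm ahead of it and the grasp point (between the pads) lies 155 mm ahead of it; z points along the fingers, y is the line along which they close (so a half turn about z gives the same grasp; the last joint's range is limited). The gripper opens to 85 mm and grips with 20 to 120 N. Pads are 22 mm wide; open, the fingers measure 114 mm over their backs; the gripper's body (76 mm by 85 mm) begins 54 mm behind the grasp point. The pads swing forward as they close: fully open they stand 13 mm farther back than shut.
Start: joints at [1.093, 0.276, 1.505, -0, 1.361, -0.121], TCP at [0.201, 0.539, 0.405] pointing down, gripper open.
Joint ranges: [-2.89, 2.89], [-0.75, 2.08], [0.22, 2.7], [-1.18, 4.32], [0.11, 2.71], [-2.7, 2.7]. Speed limits (rad/s): [2.57, 2.57, 3.14, 3.14, 3.14, 3.14].

INTERFACE

Orientations are given as a unit quaternion [w, x, y, z].
In Python, from rig import manip gives the robot as it stands.
- The arm moves only by the tool carry_out, never from a script. Its arguments are lists of equal length, an entry for each row: "linear": the shift along the world's x, y, z each as a share of 500 mm, from -1 to 1, a list of three; "angular": the turn, a rotation vector about the world's x, y, z each as a share of 0.08 rad, from -1 to 1, a list of three; "hand": the opening, from 0 (shut) to 1 (fully open). In form: {"linear": [[x, y, z], ...], "angular": [[rx, ry, rz], ...], "hand": [hand, ...]}. A call has 1 to 8 rows; each row shifts and turns the commanded pose from where the row before left it; what a row does not reach is not made up. A row lasts 1/12 s, in which the tool goes at most 41.7 mm and 7.16 degrees, less where a joint would pass 70% of its speed; a pose out of reach is approached as far as the arm can. A call with a number of a shift or a turn outside -1 to 1 is refused whole. A call with a gripper value outside its range is refused whole. The fingers move at their own pace and stop on an object; "force" is the grip in N (left out, the last holds). Time passes only in rows, so rows that do not move let the fingers close. It gives the time, the measured TCP pose, the force, the opening and the grip force at its end, in the units of the state.
- manip.get_state(): the state, without advancing time (a new reading comes with each control period).
- manip.get_image(name): name is "side" or "top" or "wrist"; returns the picture (420x560x3 uint8, red, green, blue); there is no depth.
- manip.camera_params(name): a dict with "fx", "fy", "cx", "cy" (pixels), "view" (4x4, takes a point from world to camera coordinates); the wrist camera has in their place "hand_eye" (4x4, takes a point from camera to tool coordinates, whose origin is the TCP and whose axes are the flange's). Camera axes: x right, y down, z forward; pixel columns grow to the right and rows downward; lengths in m; the calibration is good to about 2 mm. A picture is of the moment at which its call begins: read the wrist's pose just before it. camera_params takes no time and is no camera call.
- manip.sign_off(): hands the job in; it is judged then, once.
The state is a dict: "clock": time; "qpos": joint angles; "qd": joint speeds; "effort": joint torques, N m; "position": TCP position; "ee_rot": TCP orientation; "contact_force": force on the tool from outside, world axes, zero at the start; "moment": the same for the moment, N m; "width": finger opening in m; "gripper_force": force on a finger pad.
Only numpy, scipy, OpenCV 4.12 (cv2) and the standard library are available. Lean on these libraries where they do the work, as an engineer would, in place of code of your own. Each camera call takes 0.05 s, during which the arm holds its last target. There are 200 camera calls.

TASK

Tidy the games-room sideboard: put every loose dart case into the drawer that already has a dart case in it, and every loose remote into the drawer that already has a remote in it. Then push both drawers fully home until they seat in their catches, leaving the mug, the coasters and the little trophy where they stand.

Things in the scene. Friction and masses are not known exactly. Their poses are not given: they have to be found in the camera images.
- dart1: Loose red hard dart case, 136 x 40 x 25 mm (x long, y wide, z thick), about 120 g, with a dart-board disc printed on its lid; origin at the centre of its underside, z up when it lies flat. Starts flat on the sideboard; may be absent (None).
- dart2: Loose red hard dart case, 136 x 40 x 25 mm (x long, y wide, z thick), about 120 g, with a dart-board disc printed on its lid; origin at the centre of its underside, z up when it lies flat. Starts flat on the sideboard; may be absent (None).
- dart3: Loose red hard dart case, 136 x 40 x 25 mm (x long, y wide, z thick), about 120 g, with a dart-board disc printed on its lid; origin at the centre of its underside, z up when it lies flat. Starts flat on the sideboard; may be absent (None).
- remote1: Loose grey remote control, 136 x 40 x 20 mm (x long, y wide, z thick), about 110 g, with dark and coloured buttons on top; origin at the centre of its underside, z up when it lies flat. Starts flat on the sideboard; may be absent (None).
- remote2: Loose grey remote control, 136 x 40 x 20 mm (x long, y wide, z thick), about 110 g, with dark and coloured buttons on top; origin at the centre of its underside, z up when it lies flat. Starts flat on the sideboard; may be absent (None).
- remote3: Loose grey remote control, 136 x 40 x 20 mm (x long, y wide, z thick), about 110 g, with dark and coloured buttons on top; origin at the centre of its underside, z up when it lies flat. Starts flat on the sideboard; may be absent (None).
- stored_dart: A red hard dart case, 136 x 40 x 25 mm (x long, y wide, z thick), about 120 g, with a dart-board disc printed on its lid; origin at the centre of its underside, z up when it lies flat. It already lies in one of the two drawers and marks that one as the dart drawer.
- stored_remote: A grey remote control, 136 x 40 x 20 mm (x long, y wide, z thick), about 110 g, with dark and coloured buttons on top; origin at the centre of its underside, z up when it lies flat. It already lies in the other drawer and marks that one as the remote drawer.
- chest_left: Fixed low dark-wood chest on the robot's left (y about +0.30), 220 deep (x) x 196 wide (y) x 86 mm high, holding one drawer; origin at the centre of its underside, its front (-x) face towards the robot, yaw within about 4 degrees. Its top panel covers the drawer when shut; the opening under it is 76 mm high.
- drawer_left (a joint): How far this drawer is pulled out towards the robot, along the chest's -x, in m: 0 fully home at its stop, 0.19 fully out; it starts out by 0.16 to 0.19. It slides with 2 N of friction and light damping, stays where it is left, and is shut by pushing on its flat front: over the last 12 mm a sprung detent takes 5 N to pass, then draws it home.
- drawer_left_floor (a point): Centre of the drawer's green floor (top face, 10 mm above the sideboard); moves with it, axes as the chest's. Inside 180 (x) x 154 mm (y); walls 7 mm thick, 52 mm high above the floor. Four things fit: two side by side along x, at y about +0.034 and -0.034, in two layers. The stored one lies at one of these places, roughly along x.
- drawer_left_front (a point): Top edge, middle, of that drawer's front panel on its outer face (the face towards the robot); the panel is flat, 190 mm wide and 70 mm high, from 4 to 74 mm above the sideboard. The brass cup pull is flush decoration.
- chest_right: Fixed low dark-wood chest on the robot's right (y about -0.30), 220 deep (x) x 196 wide (y) x 86 mm high, holding one drawer; origin at the centre of its underside, its front (-x) face towards the robot, yaw within about 4 degrees. Its top panel covers the drawer when shut; the opening under it is 76 mm high.
- drawer_right (a joint): How far this drawer is pulled out towards the robot, along the chest's -x, in m: 0 fully home at its stop, 0.19 fully out; it starts out by 0.16 to 0.19. It slides with 2 N of friction and light damping, stays where it is left, and is shut by pushing on its flat front: over the last 12 mm a sprung detent takes 5 N to pass, then draws it home.
- drawer_right_floor (a point): Centre of the drawer's green floor (top face, 10 mm above the sideboard); moves with it, axes as the chest's. Inside 180 (x) x 154 mm (y); walls 7 mm thick, 52 mm high above the floor. Four things fit: two side by side along x, at y about +0.034 and -0.034, in two layers. The stored one lies at one of these places, roughly along x.
- drawer_right_front (a point): Top edge, middle, of that drawer's front panel on its outer face (the face towards the robot); the panel is flat, 190 mm wide and 70 mm high, from 4 to 74 mm above the sideboard. The brass cup pull is flush decoration.
- mug: Bystander: blue mug, 82 mm across, 95 mm high, standing at the near left; origin at the centre of its underside.
- coasters: Bystander: stack of cork coasters, 96 mm across, 30 mm high, at the near right; origin at the centre of its underside.
- trophy: Bystander: small brass cup on a wooden foot, 60 mm square, 110 mm high, standing on top of the left chest, near its middle; origin at the centre of its underside.
Not all that is in view belongs to the job. Leave any pink or purple look-alike of the dart3 alone.

How it is judged:
At the end, for the whole second after the job is handed in: Every dart case present lies inside the drawer that holds the stored dart case, every remote present inside the drawer that holds the stored remote (underside centre within the drawer's walls and less than 56 mm above its floor) and both drawers are shut to within 4 mm ((((x of stored_dart in the frame of drawer_left_floor between -0.09 and 0.09 m and y of stored_dart in the frame of drawer_left_floor between -0.077 and 0.077 m and z of stored_dart in the frame of drawer_left_floor between -0.006 and 0.056 m) and (x of dart1 in the frame of drawer_left_floor between -0.09 and 0.09 m and y of dart1 in the frame of drawer_left_floor between -0.077 and 0.077 m and z of dart1 in the frame of drawer_left_floor between -0.006 and 0.056 m) and (x of dart2 in the frame of drawer_left_floor between -0.09 and 0.09 m and y of dart2 in the frame of drawer_left_floor between -0.077 and 0.077 m and z of dart2 in the frame of drawer_left_floor between -0.006 and 0.056 m) and (x of dart3 in the frame of drawer_left_floor between -0.09 and 0.09 m and y of dart3 in the frame of drawer_left_floor between -0.077 and 0.077 m and z of dart3 in the frame of drawer_left_floor between -0.006 and 0.056 m) and (x of stored_remote in the frame of drawer_right_floor between -0.09 and 0.09 m and y of stored_remote in the frame of drawer_right_floor between -0.077 and 0.077 m and z of stored_remote in the frame of drawer_right_floor between -0.006 and 0.056 m) and (x of remote1 in the frame of drawer_right_floor between -0.09 and 0.09 m and y of remote1 in the frame of drawer_right_floor between -0.077 and 0.077 m and z of remote1 in the frame of drawer_right_floor between -0.006 and 0.056 m) and (x of remote2 in the frame of drawer_right_floor between -0.09 and 0.09 m and y of remote2 in the frame of drawer_right_floor between -0.077 and 0.077 m and z of remote2 in the frame of drawer_right_floor between -0.006 and 0.056 m) and (x of remote3 in the frame of drawer_right_floor between -0.09 and 0.09 m and y of remote3 in the frame of drawer_right_floor between -0.077 and 0.077 m and z of remote3 in the frame of drawer_right_floor between -0.006 and 0.056 m)) or ((x of stored_dart in the frame of drawer_right_floor between -0.09 and 0.09 m and y of stored_dart in the frame of drawer_right_floor between -0.077 and 0.077 m and z of stored_dart in the frame of drawer_right_floor between -0.006 and 0.056 m) and (x of dart1 in the frame of drawer_right_floor between -0.09 and 0.09 m and y of dart1 in the frame of drawer_right_floor between -0.077 and 0.077 m and z of dart1 in the frame of drawer_right_floor between -0.006 and 0.056 m) and (x of dart2 in the frame of drawer_right_floor between -0.09 and 0.09 m and y of dart2 in the frame of drawer_right_floor between -0.077 and 0.077 m and z of dart2 in the frame of drawer_right_floor between -0.006 and 0.056 m) and (x of dart3 in the frame of drawer_right_floor between -0.09 and 0.09 m and y of dart3 in the frame of drawer_right_floor between -0.077 and 0.077 m and z of dart3 in the frame of drawer_right_floor between -0.006 and 0.056 m) and (x of stored_remote in the frame of drawer_left_floor between -0.09 and 0.09 m and y of stored_remote in the frame of drawer_left_floor between -0.077 and 0.077 m and z of stored_remote in the frame of drawer_left_floor between -0.006 and 0.056 m) and (x of remote1 in the frame of drawer_left_floor between -0.09 and 0.09 m and y of remote1 in the frame of drawer_left_floor between -0.077 and 0.077 m and z of remote1 in the frame of drawer_left_floor between -0.006 and 0.056 m) and (x of remote2 in the frame of drawer_left_floor between -0.09 and 0.09 m and y of remote2 in the frame of drawer_left_floor between -0.077 and 0.077 m and z of remote2 in the frame of drawer_left_floor between -0.006 and 0.056 m) and (x of remote3 in the frame of drawer_left_floor between -0.09 and 0.09 m and y of remote3 in the frame of drawer_left_floor between -0.077 and 0.077 m and z of remote3 in the frame of drawer_left_floor between -0.006 and 0.056 m))) and value of joint each of drawer_left, drawer_right below 0.004 m); the robot touches nothing.
It fails at once if the mug was disturbed (moved more than 30 mm) (distance of mug from where it was at the start of the episode above 0.03 m).
It fails at once if the coasters was disturbed (moved more than 30 mm) (distance of coasters from where it was at the start of the episode above 0.03 m).
It fails at once if the trophy was disturbed (moved more than 30 mm) (distance of trophy from where it was at the start of the episode above 0.03 m).
Of dart1, dart2, dart3, remote1, remote2, remote3 only 5 to 6 are there at a start; the rules pass over those that are not, and their reading is None.
At some moment in a run one of dart1, dart2, dart3, remote1, remote2, remote3 may be knocked a few centimetres aside while the robot is not near it.
Once in a run the grip may slacken for a moment while it holds something.
It also fails if it takes over 208 s, if anything falls off the work surface, if the arm or the gripper's body presses on something with over 40 N, if the wrist force passes 120 N, or if a joint passes its speed limit or range.

## Working session

There is one attempt and no reset: what is moved stays moved. The work goes in short steps, Python scripts to look and compute and a tool call to move; the robot and the scene stay as the last step left them, time stands still between calls to the robot, and variables do not carry over. Pictures are saved under pics/ and viewed, at most 14 in all, crops included, and the job is handed in when it is done.

Besides the shell and the picture viewer there is one more tool, called after "Request:" as name(argument=value, ...), one argument or row to a line, values as JSON. carry_out: Moves the arm, as the interface text tells. Its arguments: {"type":"object","properties":{"linear":{"type":"array"},"angular":{"type":"array"},"hand":{"type":"array"},"force":{"type":"number"}},"required":["linear","angular","hand"]}

```bash
mkdir -p pics; ls; python3 - <<'E'
from rig import manip
import cv2,numpy as np
s=manip.get_state();print({k:np.round(v,3) for k,v in s.items()})
for n in ["top","side"]:
    im=manip.get_image(n);cv2.imwrite(f"pics/{n}0.png",im[:,:,::-1])
    p=manip.camera_params(n);print(n,{k:np.round(v,3) for k,v in p.items()})
print(manip.camera_params("wrist"))
E
```

```text
pics
{'clock': np.float64(0.0), 'qpos': array([ 1.093,  0.277,  1.506,  0.   ,  1.361, -0.121]), 'qd': array([-0.   ,  0.   ,  0.   ,  0.001, -0.001, -0.001]), 'effort': array([ 1.0000e-03, -4.1677e+01, -2.4580e+01, -0.0000e+00,  1.1000e-02,
       -0.0000e+00]), 'position': array([0.201, 0.539, 0.404]), 'ee_rot': array([-0.   ,  0.177,  0.984, -0.001]), 'contact_force': array([-0.673,  0.612, -0.048]), 'moment': array([-0.012,  0.002,  0.056]), 'gripper_force': np.float64(0.0), 'width': np.float64(0.085)}
top {'fx': np.float64(407.28), 'fy': np.float64(407.28), 'cx': np.float64(276.387), 'cy': np.float64(209.385), 'view': array([[-0.025, -1.   ,  0.008,  0.013],
       [-0.992,  0.024, -0.125,  0.575],
       [ 0.124, -0.011, -0.992,  1.096],
       [ 0.   ,  0.   ,  0.   ,  1.   ]])}
side {'fx': np.float64(461.785), 'fy': np.float64(461.785), 'cx': np.float64(286.669), 'cy': np.float64(207.572), 'view': array([[ 0.766, -0.642, -0.019, -0.438],
       [-0.439, -0.501, -0.746,  0.318],
       [ 0.469,  0.58 , -0.666,  1.355],
       [ 0.   ,  0.   ,  0.   ,  1.   ]])}
{'fx': 308.5983249020778, 'fy': 308.5983249020778, 'cx': 280.02144576148254, 'cy': 208.4793586240751, 'hand_eye': array([[-8.55758401e-04, -9.61470574e-01, -2.74906536e-01,
         6.87289064e-02],
       [ 9.99999373e-01, -1.02133004e-03,  4.59141206e-04,
        -1.61382029e-03],
       [-7.22221062e-04, -2.74905970e-01,  9.61470845e-01,
         2.97047427e-02],
       [ 0.00000000e+00,  0.00000000e+00,  0.00000000e+00,
         1.00000000e+00]])}
```

View pics/top0.png

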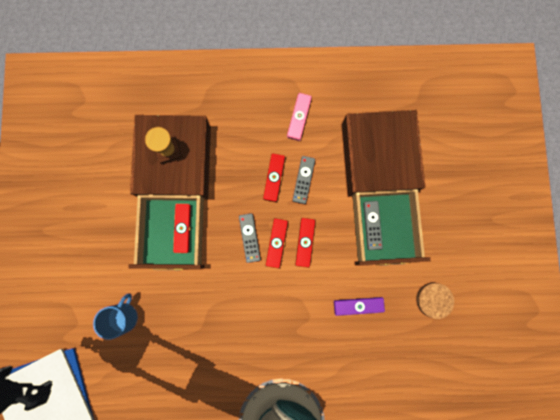

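View pics/side0.png

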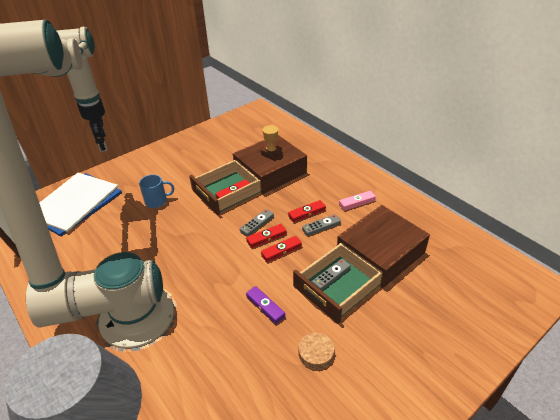

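```bash
cat > h.py <<'E'
from rig import manip
import cv2,numpy as np
def w(p,z,name="top"):
    c=manip.camera_params(name);V=np.array(c["view"]);R,t=V[:3,:3],V[:3,3]
    d=R.T@np.array([(p[0]-c["cx"])/c["fx"],(p[1]-c["cy"])/c["fy"],1]);o=-R.T@t
    return (o+d*(z-o[2])/d[2])
def detect(im):
    out=[]
    h=cv2.cvtColor(im,cv2.COLOR_RGB2HSV).astype(int);H,S,V=h[...,0],h[...,1],h[...,2]
    masks={"red":((H<4)|(H>176))&(S>180)&(V>90),"grey":(S<70)&(V>40)&(V<200)}
    for n,m in masks.items():
        m=m.astype(np.uint8)*255
        m[:100]=0; m[:,440:]=0;m[285:]=0
        m=cv2.morphologyEx(m,cv2.MORPH_CLOSE,np.ones((7,7)))
        m=cv2.morphologyEx(m,cv2.MORPH_OPEN,np.ones((3,3)))
        for c in cv2.findContours(m,0,2)[0]:
            if cv2.contourArea(c)<350: continue
            b=cv2.boxPoints(cv2.minAreaRect(c)); z=.025 if n=="red" else .02
            q=np.array([w(p,z)[:2] for p in b]); e=[q[1]-q[0],q[2]-q[1]]
            L=[np.linalg.norm(v) for v in e]; a=e[int(np.argmax(L))]
            yaw=np.degrees(np.arctan2(a[1],a[0])); yaw=(yaw+90)%180-90
            out.append((n,b.mean(0).round(0).tolist(),q.mean(0).round(3).tolist(),round(yaw,1),np.round(sorted(L),3).tolist()))
    return out
def look():
    im=manip.get_image("top")
    for o in detect(im): print(*o)
    return im
def st():
    s=manip.get_state();q=s["ee_rot"]
    ya=2*np.arctan2(q[1],q[2])  # tool-y yaw = -ya
    print(round(s["clock"],2),np.round(s["position"],4),"tip yaw",round(-np.degrees(ya),1),"quat",np.round(q,3),"w",round(s["width"],4),"F",np.round(s["contact_force"],1),"g",round(s["gripper_force"],1),"q",np.round(s["qpos"],2))
E
python3 - <<'E'
from h import *
im=look()
a=cv2.resize(im[105:275,120:220],None,fx=4,fy=3.5*1,interpolation=2) if 0 else cv2.resize(im[180:275,120:220],None,fx=4,fy=4,interpolation=2)
b=cv2.resize(im[180:275,340:440],None,fx=4,fy=4,interpolation=2)
cv2.imwrite("pics/dr.png",np.hstack([a,b])[:,:,::-1])
E
```

```text
red [182.0, 228.0] [0.532, 0.263] -1.9 [0.041, 0.132]
grey [249.0, 238.0] [0.5, 0.076] 8.4 [0.039, 0.132]
grey [373.0, 225.0] [0.527, -0.271] 1.9 [0.043, 0.138]
grey [303.0, 180.0] [0.661, -0.081] -13.7 [0.038, 0.134]
```

View pics/dr.png

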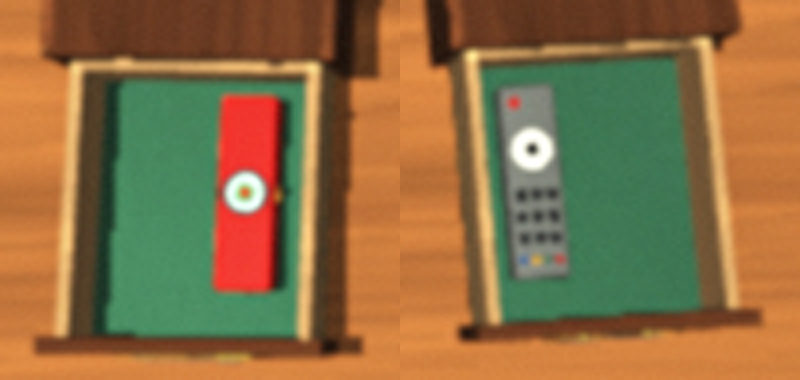

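```bash
python3 - <<'E'
from h import *
im=cv2.imread("pics/top0.png")[:,:,::-1]
h=cv2.cvtColor(np.ascontiguousarray(im),cv2.COLOR_RGB2HSV)
for p in [(182,215),(275,165),(278,228),(308,228),(274,190),(306,258),(290,240)]: print(p,h[p[1],p[0]])
d=lambda x,y:(120+x/4,180+y/4); e=lambda x,y:(340+(x-400)/4,180+y/4)
for n,f,P in [("L",d,[(60,335),(75,62),(308,340),(320,65)]),("R",e,[(488,322),(455,55),(738,310),(712,40)])]:
    q=np.array([w(f(*p),.062)[:2] for p in P]);print(n,q.round(3).tolist(),"mid",q.mean(0).round(3),"yaw",np.degrees(np.arctan2(q[1::2,1]-q[::2,1],q[1::2,0]-q[::2,0])).round(1), "w",np.linalg.norm(q[0]-q[2]))
for n,f,P in [("L",d,[(35,346),(362,346)]),("R",e,[(462,333),(760,318)])]:
    q=np.array([w(f(*p),.074)[:2] for p in P]);v=q[0]-q[1];print(n,q.round(3).tolist(),q.mean(0).round(3),np.degrees(np.arctan2(v[1],v[0])).round(1)-90)
# top chest corners
for n,P in [("L",[(134,117),(210,117),(131,195),(208,195)]),("R",[(346,114),(416,112),(354,193),(425,188)])]:
    q=np.array([w(p,.086)[:2] for p in P]);print(n,q.round(3).tolist(),q.mean(0).round(3))
E
sed -i 's/(H<4)|(H>176))&(S>180)&(V>90)/(H<6)|(H>176))\&(S>200)\&(V>120)/' h.py; python3 -c "
from h import *
look()"
```

```text
(182, 215) [  1 207 242]
(275, 165) [  1 218 235]
(278, 228) [  1 208 240]
(308, 228) [  1 213 237]
(274, 190) [  1 213 237]
(306, 258) [  1 213 238]
(290, 240) [ 14 174 228]
L [[0.435, 0.379], [0.619, 0.372], [0.428, 0.214], [0.613, 0.206]] mid [0.523 0.293] yaw [-2.1 -2.6] w 0.16485274384120033
R [[0.428, -0.227], [0.61, -0.214], [0.432, -0.395], [0.616, -0.39]] mid [ 0.521 -0.306] yaw [4.2 1.5] w 0.16831534275194343
L [[0.428, 0.391], [0.423, 0.176]] [0.426 0.284] -1.5
R [[0.422, -0.207], [0.426, -0.405]] [ 0.424 -0.306] 1.4000000000000057
L [[0.832, 0.38], [0.827, 0.174], [0.617, 0.384], [0.612, 0.18]] [0.722 0.28 ]
R [[0.827, -0.198], [0.829, -0.391], [0.608, -0.209], [0.617, -0.401]] [ 0.72 -0.3 ]
grey [249.0, 238.0] [0.5, 0.076] 8.4 [0.039, 0.132]
grey [373.0, 225.0] [0.527, -0.271] 1.9 [0.043, 0.138]
grey [303.0, 180.0] [0.661, -0.081] -13.7 [0.038, 0.134]
```

```bash
python3 - <<'E'
s=open('h.py').read()
s=s.replace('"grey":(S<70)&(V>40)&(V<200)','"grey":(S<70)&(V>40)').replace('(S>200)&(V>120)','(S>180)&(V>90)|((S<70)&(V>190))')
open('h.py','w').write(s)
E
python3 -c "
from h import *
look();st()"
```

```text
red [276.0, 243.0] [0.483, 0.001] -11.5 [0.04, 0.133]
red [305.0, 242.0] [0.483, -0.079] -8.5 [0.04, 0.133]
red [182.0, 228.0] [0.531, 0.264] -1.9 [0.041, 0.135]
red [274.0, 177.0] [0.669, 0.004] -11.4 [0.04, 0.135]
grey [249.0, 238.0] [0.5, 0.076] 8.4 [0.038, 0.132]
grey [373.0, 225.0] [0.527, -0.271] 1.9 [0.043, 0.138]
grey [303.0, 180.0] [0.661, -0.081] -13.7 [0.038, 0.134]
0.25 [0.2008 0.5387 0.4043] tip yaw -20.4 quat [-0.     0.177  0.984 -0.   ] w 0.0854 F [ 0.5  0.  -0.2] g 0.0 q [ 1.09  0.28  1.51  0.    1.36 -0.12]
```

Request:
carry_out(
  linear=[
    [0.035, -0.067, 0],
    [0.035, -0.067, 0],
    [0.035, -0.067, 0],
    [0.035, -0.067, 0],
    [0.035, -0.067, 0],
    [0.035, -0.067, 0],
    [0.035, -0.067, 0],
    [0.035, -0.067, 0],
  ],
  angular=[
    [0, 0, 0.24],
    [0, 0, 0.24],
    [0, 0, 0.24],
    [0, 0, 0.24],
    [0, 0, 0.24],
    [0, 0, 0.24],
    [0, 0, 0.24],
    [0, 0, 0.24],
  ],
  hand=[0.65, 0.65, 0.65, 0.65, 0.65, 0.65, 0.65, 0.65],
  force=50,
)

```text
clock: 0.92
position: [0.3411, 0.2691, 0.4048]
ee_rot: [0.0, 0.101, 0.995, 0.0]
contact_force: [1.7, -0.6, -0.3]
width: 0.0558
gripper_force: 0.0
```

Request:
carry_out(
  linear=[
    [0.035, -0.067, -0.025],
    [0.035, -0.067, -0.025],
    [0.035, -0.067, -0.025],
    [0.035, -0.067, -0.025],
    [0.035, -0.067, -0.025],
    [0.035, -0.067, -0.025],
    [0.035, -0.067, -0.025],
    [0.035, -0.067, -0.025],
  ],
  angular=[
    [0, 0, 0],
    [0, 0, 0],
    [0, 0, 0],
    [0, 0, 0],
    [0, 0, 0],
    [0, 0, 0],
    [0, 0, 0],
    [0, 0, 0],
  ],
  hand=[0.65, 0.65, 0.65, 0.65, 0.65, 0.65, 0.65, 0.65],
)

```text
clock: 1.58
position: [0.4813, 0.0009, 0.3043]
ee_rot: [0.0, 0.102, 0.995, 0.0]
contact_force: [0.1, 0.6, -0.5]
width: 0.0557
gripper_force: 0.0
```

Request:
carry_out(
  linear=[
    [0, 0, 0],
    [0, 0, 0],
  ],
  angular=[
    [0, 0, 0],
    [0, 0, 0],
  ],
  hand=[0.65, 0.65],
)

```text
clock: 1.75
position: [0.4814, 0.0011, 0.3038]
ee_rot: [-0.001, 0.103, 0.995, 0.0]
contact_force: [-0.2, -0.2, -0.1]
width: 0.0554
gripper_force: 0.0
```

```bash
cat >> h.py <<'E'
from scipy.spatial.transform import Rotation as Ro
def wrist(name=None,zs=(.025,.02)):
    s=manip.get_state();im=manip.get_image("wrist");c=manip.camera_params("wrist")
    T=np.eye(4);q=s["ee_rot"];T[:3,:3]=Ro.from_quat([q[1],q[2],q[3],q[0]]).as_matrix();T[:3,3]=s["position"];T=T@np.array(c["hand_eye"])
    def pw(p,z):
        d=T[:3,:3]@np.array([(p[0]-c["cx"])/c["fx"],(p[1]-c["cy"])/c["fy"],1]);return T[:3,3]+d*(z-T[2,3])/d[2]
    h=cv2.cvtColor(im,cv2.COLOR_RGB2HSV).astype(int);H,S,V=h[...,0],h[...,1],h[...,2]
    masks={"red":((H<6)|(H>176))&(S>180)&(V>90)|((S<70)&(V>190)),"grey":(S<70)&(V>40)}
    for (n,m),z in zip(masks.items(),zs):
        m=cv2.morphologyEx(m.astype(np.uint8)*255,cv2.MORPH_CLOSE,np.ones((9,9)));m=cv2.morphologyEx(m,cv2.MORPH_OPEN,np.ones((5,5)))
        for k in cv2.findContours(m,0,2)[0]:
            if cv2.contourArea(k)<1500: continue
            b=cv2.boxPoints(cv2.minAreaRect(k));q=np.array([pw(p,z)[:2] for p in b]);e=[q[1]-q[0],q[2]-q[1]]
            L=[np.linalg.norm(v) for v in e];a=e[int(np.argmax(L))];yaw=(np.degrees(np.arctan2(a[1],a[0]))+90)%180-90
            print("W",n,b.mean(0).round(0),q.mean(0).round(3),round(yaw,1),np.round(sorted(L),3))
    if name: cv2.imwrite(f"pics/{name}.png",im[:,:,::-1])
    return im
E
python3 -c "
from h import *
wrist('w1');st()"
```

```text
W red [190. 211.] [ 0.473 -0.076] -7.3 [0.042 0.114]
W red [280. 204.] [ 0.484 -0.001] -10.7 [0.037 0.134]
W grey [364. 211.] [0.507 0.069] 8.4 [0.048 0.149]
1.8 [0.4808 0.0023 0.3043] tip yaw -11.8 quat [-0.001  0.102  0.995  0.   ] w 0.055 F [-0.8  0.5  0.2] g 0.0 q [-0.14  0.22  1.86  0.    1.07 -1.51]
```

View pics/w1.png

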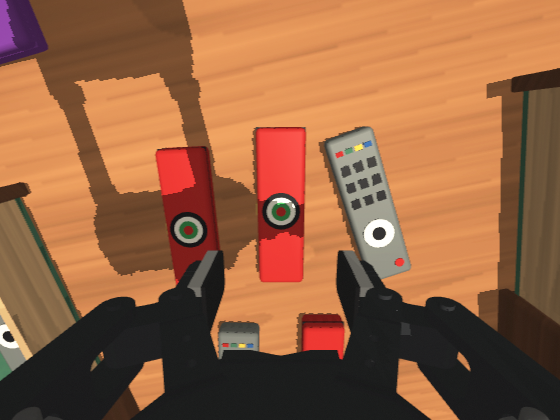

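Request:
carry_out(
  linear=[
    [0, 0, -0.063],
    [0, 0, -0.063],
    [0, 0, -0.063],
    [0.004, 0, -0.063],
    [0, 0, 0],
    [0, 0, 0],
    [0, 0, 0],
    [0, 0, 0],
  ],
  angular=[
    [0, 0, 0],
    [0, 0, 0],
    [0, 0, 0],
    [0, 0, 0],
    [0, 0, 0],
    [0, 0, 0],
    [0, 0, 0],
    [0, 0, 0],
  ],
  hand=[0.65, 0.65, 0.65, 0.65, 0.65, 0.2, 0.2, 0.2],
  force=60,
)

```text
clock: 2.47
position: [0.4836, 0.0033, 0.1807]
ee_rot: [0.002, 0.101, 0.995, 0.0]
contact_force: [0.9, -1.1, -1.1]
width: 0.0388
gripper_force: 62.7
```

Request:
carry_out(
  linear=[
    [0, 0, 0],
    [0, 0, 0.02],
    [0, 0, 0.06],
    [0, 0, 0.07],
    [0, 0, 0.08],
  ],
  angular=[
    [0, 0, 0],
    [0, 0, 0],
    [0, 0, 0],
    [0, 0, 0],
    [0, 0, 0],
  ],
  hand=[0.2, 0.2, 0.2, 0.2, 0.2],
)

```text
clock: 2.88
position: [0.482, 0.0029, 0.2951]
ee_rot: [-0.001, 0.101, 0.995, 0.0]
contact_force: [1.3, -0.0, -2.0]
width: 0.0387
gripper_force: 62.8
```

Request:
carry_out(
  linear=[
    [0.01, 0.08, 0.02],
    [0.01, 0.08, 0],
    [0.01, 0.08, 0],
    [0.01, 0.08, 0],
    [0.01, 0.08, 0],
    [0.01, 0.08, 0],
    [0.01, 0.08, 0],
    [0.012, 0.08, 0],
  ],
  angular=[
    [0, 0, 0.264],
    [0, 0, 0.264],
    [0, 0, 0.264],
    [0, 0, 0.264],
    [0, 0, 0.264],
    [0, 0, 0.264],
    [0, 0, 0.264],
    [0, 0, 0.264],
  ],
  hand=[0.2, 0.2, 0.2, 0.2, 0.2, 0.2, 0.2, 0.2],
)

```text
clock: 3.55
position: [0.5233, 0.3248, 0.3053]
ee_rot: [0.001, 0.016, 1.0, 0.0]
contact_force: [0.9, -0.1, -1.4]
width: 0.0387
gripper_force: 62.8
```

Request:
carry_out(
  linear=[
    [0, 0.002, -0.02],
    [0, 0, -0.06],
  ],
  angular=[
    [0, 0, 0],
    [0, 0, 0],
  ],
  hand=[0.2, 0.2],
)

```text
clock: 3.72
position: [0.5257, 0.3274, 0.2687]
ee_rot: [0.006, 0.015, 1.0, 0.003]
contact_force: [1.4, 1.0, -2.0]
width: 0.0383
gripper_force: 62.9
```

```bash
python3 -c "
from h import *
st();wrist('w2');look()"
```

```text
3.72 [0.5257 0.3274 0.2687] tip yaw -1.7 quat [0.006 0.015 1.    0.003] w 0.0383 F [ 1.4  1.  -2. ] g 62.9 q [ 0.44  0.44  1.61  0.    1.08 -1.1 ]
W red [279. 244.] [0.558 0.326] 1.4 [0.062 0.181]
W red [187. 214.] [0.528 0.26 ] -1.7 [0.043 0.129]
W grey [155. 340.] [0.635 0.218] -14.0 [0.038 0.049]
W grey [280. 289.] [0.59  0.325] -0.4 [0.042 0.044]
red [305.0, 242.0] [0.483, -0.079] -8.5 [0.04, 0.133]
red [181.0, 228.0] [0.532, 0.265] -1.4 [0.042, 0.132]
red [81.0, 212.0] [0.582, 0.543] -64.6 [0.097, 0.188]
red [274.0, 177.0] [0.669, 0.003] -11.7 [0.04, 0.135]
grey [249.0, 238.0] [0.5, 0.076] 8.7 [0.039, 0.132]
grey [373.0, 225.0] [0.527, -0.271] 1.9 [0.043, 0.138]
grey [96.0, 234.0] [0.521, 0.501] 4.4 [0.267, 0.295]
grey [303.0, 180.0] [0.661, -0.081] -13.7 [0.038, 0.134]
```

View pics/w2.png

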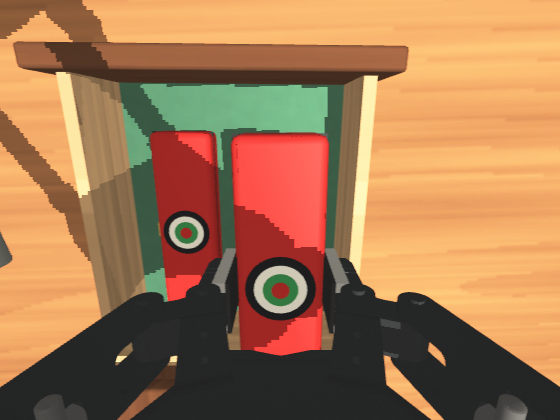

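```bash
cat > p.py <<'E'
from h import *
def W(pts,pos,quat):
    c=manip.camera_params("wrist");T=np.eye(4);q=quat;T[:3,:3]=Ro.from_quat([q[1],q[2],q[3],q[0]]).as_matrix();T[:3,3]=pos;T=T@np.array(c["hand_eye"])
    for u,v,z in pts:
        d=T[:3,:3]@np.array([(u-c["cx"])/c["fx"],(v-c["cy"])/c["fy"],1]);print((u,v),(T[:3,3]+d*(z-T[2,3])/d[2]).round(3))
E
python3 -c "
from p import *
s=manip.get_state();st();W([(363,82,.062),(353,230,.062),(73,76,.062),(100,290,.062),(200,82,.074),(200,45,.074),(280,131,.105),(328,100,.01),(122,100,.01)],s['position'],s['ee_rot'])"
```

```text
3.82 [0.5218 0.3235 0.2608] tip yaw -1.9 quat [-0.003  0.017  1.    -0.002] w 0.0386 F [-1.9 -0.6 -1.6] g 62.8 q [ 0.44  0.44  1.62 -0.    1.08 -1.1 ]
(363, 82) [0.434 0.366 0.062]
(353, 230) [0.514 0.364 0.062]
(73, 76) [0.426 0.219 0.062]
(100, 290) [0.548 0.209 0.062]
(200, 82) [0.432 0.286 0.074]
(200, 45) [0.417 0.288 0.074]
(280, 131) [0.456 0.323 0.105]
(328, 100) [0.439 0.356 0.01 ]
(122, 100) [0.434 0.216 0.01 ]
```

Request:
carry_out(
  linear=[
    [0, 0, -0.05],
    [0, 0, -0.05],
    [0, 0, -0.038],
    [0, 0, 0],
    [0, 0, 0],
    [0, 0, 0],
    [0, 0, 0],
    [0, 0, 0],
  ],
  angular=[
    [0, 0, 0],
    [0, 0, 0],
    [0, 0, 0],
    [0, 0, 0],
    [0, 0, 0],
    [0, 0, 0],
    [0, 0, 0],
    [0, 0, 0],
  ],
  hand=[0.2, 0.2, 0.2, 0.2, 0.2, 0.53, 0.53, 0.53],
)

```text
clock: 4.48
position: [0.5246, 0.324, 0.1969]
ee_rot: [0.002, 0.017, 1.0, 0.001]
contact_force: [0.2, 0.6, 0.1]
width: 0.0455
gripper_force: 0.0
```

Request:
carry_out(
  linear=[
    [0, 0, 0.03],
    [0, 0, 0.06],
    [0, 0, 0.07],
    [0, 0, 0.07],
  ],
  angular=[
    [0, 0, 0],
    [0, 0, 0],
    [0, 0, 0],
    [0, 0, 0],
  ],
  hand=[0.53, 0.53, 0.53, 0.53],
)

```text
clock: 4.82
position: [0.5236, 0.3237, 0.3118]
ee_rot: [0.0, 0.017, 1.0, 0.0]
contact_force: [0.7, -0.3, 0.1]
width: 0.0455
gripper_force: 0.0
```

Request:
carry_out(
  linear=[
    [-0.01, -0.08, 0],
    [-0.01, -0.08, 0],
    [-0.01, -0.08, 0],
    [-0.01, -0.08, 0],
    [-0.01, -0.08, 0],
    [-0.01, -0.08, 0],
    [-0.01, -0.08, 0],
    [-0.01, -0.08, 0],
  ],
  angular=[
    [0, 0, -0.18],
    [0, 0, -0.18],
    [0, 0, -0.18],
    [0, 0, -0.18],
    [0, 0, -0.18],
    [0, 0, -0.18],
    [0, 0, -0.18],
    [0, 0, -0.18],
  ],
  hand=[0.65, 0.65, 0.65, 0.65, 0.65, 0.65, 0.65, 0.65],
)

```text
clock: 5.48
position: [0.4833, 0.0021, 0.3112]
ee_rot: [0.001, 0.075, 0.997, -0.0]
contact_force: [0.9, -0.7, -0.2]
width: 0.0556
gripper_force: 0.0
```

Request:
carry_out(
  linear=[
    [0, -0.055, 0],
    [0, -0.055, 0],
    [0, -0.055, 0],
    [0, 0, 0],
  ],
  angular=[
    [0, 0, 0],
    [0, 0, 0],
    [0, 0, 0],
    [0, 0, 0],
  ],
  hand=[0.65, 0.65, 0.65, 0.65],
)

```text
clock: 5.82
position: [0.4844, -0.0828, 0.3112]
ee_rot: [0.002, 0.077, 0.997, -0.002]
contact_force: [-0.3, -0.7, -0.3]
width: 0.0557
gripper_force: 0.0
```

```bash
python3 -c "
from h import *
st();wrist('w3');look()"
```

```text
5.82 [ 0.4844 -0.0828  0.3112] tip yaw -8.8 quat [ 0.002  0.077  0.997 -0.002] w 0.0557 F [-0.3 -0.7 -0.3] g 0.0 q [-0.31  0.22  1.83 -0.    1.09 -1.73]
W red [286. 196.] [ 0.484 -0.081] -7.3 [0.038 0.134]
W grey [313. 327.] [ 0.618 -0.073] -13.6 [0.039 0.062]
W grey [ 75. 258.] [ 0.512 -0.282] 3.8 [0.036 0.107]
W grey [462. 187.] [0.5   0.072] 10.6 [0.044 0.139]
red [297.0, 267.0] [0.414, -0.053] -15.8 [0.064, 0.11]
red [160.0, 230.0] [0.528, 0.325] -1.4 [0.041, 0.132]
red [182.0, 228.0] [0.531, 0.264] -1.9 [0.041, 0.135]
red [336.0, 224.0] [0.531, -0.166] 72.3 [0.126, 0.215]
red [274.0, 177.0] [0.669, 0.003] -11.4 [0.04, 0.135]
grey [249.0, 238.0] [0.5, 0.076] 8.4 [0.039, 0.132]
grey [335.0, 225.0] [0.533, -0.165] -7.5 [0.281, 0.365]
```

Request:
carry_out(
  linear=[
    [0, 0.004, -0.067],
    [0, 0, -0.067],
    [0, 0, -0.067],
    [0, 0, -0.065],
    [0, 0, 0],
    [0, 0, 0],
    [0, 0, 0],
    [0, 0, 0],
  ],
  angular=[
    [0, 0, 0],
    [0, 0, 0],
    [0, 0, 0],
    [0, 0, 0],
    [0, 0, 0],
    [0, 0, 0],
    [0, 0, 0],
    [0, 0, 0],
  ],
  hand=[0.65, 0.65, 0.65, 0.65, 0.65, 0.2, 0.2, 0.2],
)

```text
clock: 6.58
position: [0.4849, -0.0765, 0.1788]
ee_rot: [0.002, 0.074, 0.997, -0.0]
contact_force: [0.1, 0.3, -0.7]
width: 0.0386
gripper_force: 62.8
```

Request:
carry_out(
  linear=[
    [0, 0, 0],
    [0, 0, 0.02],
    [0, 0, 0.06],
    [0, 0, 0.08],
    [0, 0, 0.08],
  ],
  angular=[
    [0, 0, 0],
    [0, 0, 0],
    [0, 0, 0],
    [0, 0, 0],
    [0, 0, 0],
  ],
  hand=[0.2, 0.2, 0.2, 0.2, 0.2],
)

```text
clock: 7.0
position: [0.4833, -0.0765, 0.2989]
ee_rot: [-0.0, 0.075, 0.997, 0.0]
contact_force: [1.2, -1.1, -1.4]
width: 0.0385
gripper_force: 62.9
```

Request:
carry_out(
  linear=[
    [0.011, 0.08, 0],
    [0.011, 0.08, 0],
    [0.011, 0.08, 0],
    [0.011, 0.08, 0],
    [0.011, 0.08, 0],
    [0.011, 0.08, 0],
    [0.011, 0.08, 0],
    [0.011, 0.08, 0],
  ],
  angular=[
    [0, 0, 0.183],
    [0, 0, 0.183],
    [0, 0, 0.183],
    [0, 0, 0.183],
    [0, 0, 0.183],
    [0, 0, 0.183],
    [0, 0, 0.183],
    [0, 0, 0.183],
  ],
  hand=[0.2, 0.2, 0.2, 0.2, 0.2, 0.2, 0.2, 0.2],
)

```text
clock: 7.67
position: [0.5276, 0.2454, 0.2985]
ee_rot: [0.001, 0.016, 1.0, 0.0]
contact_force: [0.3, -0.7, -1.2]
width: 0.0388
gripper_force: 63.0
```

Request:
carry_out(
  linear=[
    [0, 0.04, 0],
    [0, 0, -0.04],
    [0, 0, 0],
  ],
  angular=[
    [0, 0, 0],
    [0, 0, 0],
    [0, 0, 0],
  ],
  hand=[0.2, 0.2, 0.2],
)

```text
clock: 7.92
position: [0.5266, 0.2646, 0.2755]
ee_rot: [-0.001, 0.015, 1.0, -0.0]
contact_force: [-0.9, -1.0, -1.2]
width: 0.0387
gripper_force: 63.0
```

```bash
python3 -c "
from h import *
st();wrist('w4')"
```

```text
7.92 [0.5266 0.2646 0.2755] tip yaw -1.7 quat [-0.001  0.015  1.    -0.   ] w 0.0387 F [-0.9 -1.  -1.2] g 63.0 q [ 0.35  0.4   1.67  0.    1.08 -1.19]
W red [ 15. 343.] [0.634 0.034] -15.6 [0.025 0.086]
W red [312. 240.] [0.556 0.287] 6.4 [0.107 0.187]
W grey [156. 342.] [0.638 0.152] -6.8 [0.04  0.046]
W grey [408. 331.] [0.635 0.369] 15.8 [0.049 0.076]
W grey [280. 290.] [0.591 0.261] -0.4 [0.043 0.044]
W grey [ 33. 183.] [0.501 0.08 ] 8.5 [0.049 0.135]
```

View pics/w4.png

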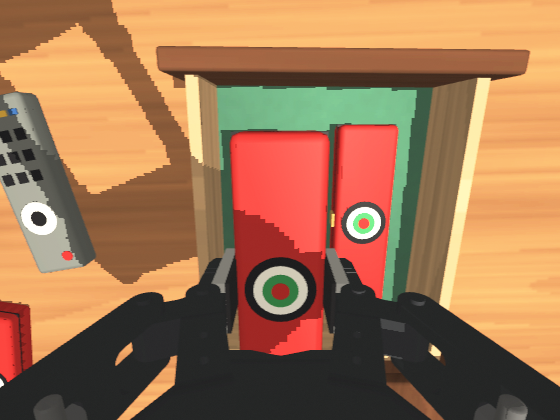

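Request:
carry_out(
  linear=[
    [0, 0, -0.05],
    [0, 0, -0.05],
    [0, 0, -0.021],
    [0, 0, 0],
    [0, 0, 0],
    [0, 0, 0],
    [0, 0, 0],
    [0, 0, 0],
  ],
  angular=[
    [0, 0, 0],
    [0, 0, 0],
    [0, 0, 0],
    [0, 0, 0],
    [0, 0, 0],
    [0, 0, 0],
    [0, 0, 0],
    [0, 0, 0],
  ],
  hand=[0.2, 0.2, 0.2, 0.2, 0.2, 0.56, 0.56, 0.56],
)

```text
clock: 8.63
position: [0.5285, 0.2634, 0.2178]
ee_rot: [0.001, 0.016, 1.0, 0.001]
contact_force: [0.5, -0.0, 0.1]
width: 0.048
gripper_force: 0.0
```

Request:
carry_out(
  linear=[
    [0, 0, 0.03],
    [0, 0, 0.06],
    [0, 0, 0.06],
    [0, 0, 0.06],
  ],
  angular=[
    [0, 0, 0],
    [0, 0, 0],
    [0, 0, 0],
    [0, 0, 0],
  ],
  hand=[0.6, 0.6, 0.6, 0.6],
)

```text
clock: 8.97
position: [0.5277, 0.2633, 0.3231]
ee_rot: [0.0, 0.016, 1.0, 0.0]
contact_force: [-0.2, 0.2, -1.4]
width: 0.0513
gripper_force: 0.0
```

Request:
carry_out(
  linear=[
    [0.035, -0.065, 0],
    [0.035, -0.065, 0],
    [0.035, -0.065, 0],
    [0.035, -0.065, 0],
    [0.035, -0.065, 0],
    [0.035, -0.065, 0],
    [0.035, -0.065, 0],
    [0.035, -0.065, 0],
  ],
  angular=[
    [0, 0, -0.26],
    [0, 0, -0.26],
    [0, 0, -0.26],
    [0, 0, -0.26],
    [0, 0, -0.26],
    [0, 0, -0.26],
    [0, 0, -0.26],
    [0, 0, -0.26],
  ],
  hand=[0.65, 0.65, 0.65, 0.65, 0.65, 0.65, 0.65, 0.65],
)

```text
clock: 9.63
position: [0.6684, 0.0016, 0.3224]
ee_rot: [0.001, 0.1, 0.995, 0.0]
contact_force: [1.3, 0.6, -0.3]
width: 0.0553
gripper_force: 0.0
```

```bash
python3 -c "
from h import *
st();wrist('w5');im=look();cv2.imwrite('pics/t5.png',im[:,:,::-1])"
```

```text
9.63 [0.6684 0.0016 0.3224] tip yaw -11.4 quat [0.001 0.1   0.995 0.   ] w 0.0553 F [ 1.3  0.6 -0.3] g 0.0 q [-0.1   0.46  1.42  0.    1.26 -1.47]
W red [284. 198.] [0.671 0.003] -10.2 [0.038 0.134]
W grey [193. 215.] [ 0.674 -0.083] -12.0 [0.04  0.157]
W grey [348.  28.] [0.544 0.08 ] 10.7 [0.041 0.053]
red [170.0, 228.0] [0.532, 0.297] 0.1 [0.098, 0.14]
red [268.0, 225.0] [0.534, 0.023] -0.6 [0.227, 0.327]
red [278.0, 115.0] [0.851, -0.013] 88.7 [0.09, 0.203]
grey [373.0, 225.0] [0.527, -0.271] 1.9 [0.043, 0.138]
grey [271.0, 192.0] [0.635, 0.012] -5.9 [0.235, 0.55]
```

Request:
carry_out(
  linear=[
    [0.003, 0.003, -0.072],
    [0, 0, -0.072],
    [0, 0, -0.072],
    [0, 0, -0.071],
    [0, 0, 0],
    [0, 0, 0],
    [0, 0, 0],
    [0, 0, 0],
  ],
  angular=[
    [0, 0, 0],
    [0, 0, 0],
    [0, 0, 0],
    [0, 0, 0],
    [0, 0, 0],
    [0, 0, 0],
    [0, 0, 0],
    [0, 0, 0],
  ],
  hand=[0.65, 0.65, 0.65, 0.65, 0.65, 0.2, 0.2, 0.2],
)

```text
clock: 10.4
position: [0.6706, 0.0049, 0.1807]
ee_rot: [0.003, 0.099, 0.995, 0.0]
contact_force: [-0.3, -0.4, -1.5]
width: 0.0388
gripper_force: 63.4
```

Request:
carry_out(
  linear=[
    [0, 0, 0],
    [0, 0, 0.02],
    [0, 0, 0.06],
    [0, 0, 0.08],
    [0, 0, 0.08],
  ],
  angular=[
    [0, 0, 0],
    [0, 0, 0],
    [0, 0, 0],
    [0, 0, 0],
    [0, 0, 0],
  ],
  hand=[0.2, 0.2, 0.2, 0.2, 0.2],
)

```text
clock: 10.82
position: [0.6688, 0.0049, 0.2998]
ee_rot: [-0.0, 0.099, 0.995, 0.0]
contact_force: [0.9, 0.2, -1.3]
width: 0.0386
gripper_force: 63.4
```

Request:
carry_out(
  linear=[
    [-0.031, 0.071, 0],
    [-0.031, 0.071, 0],
    [-0.031, 0.071, 0],
    [-0.031, 0.071, 0],
    [-0.031, 0.071, 0],
    [-0.031, 0.071, 0],
    [-0.031, 0.071, 0],
    [-0.031, 0.071, 0],
  ],
  angular=[
    [0, 0, 0.262],
    [0, 0, 0.262],
    [0, 0, 0.262],
    [0, 0, 0.262],
    [0, 0, 0.262],
    [0, 0, 0.262],
    [0, 0, 0.262],
    [0, 0, 0.262],
  ],
  hand=[0.2, 0.2, 0.2, 0.2, 0.2, 0.2, 0.2, 0.2],
)

```text
clock: 11.48
position: [0.5442, 0.2903, 0.2998]
ee_rot: [0.001, 0.015, 1.0, 0.001]
contact_force: [0.7, -1.0, -1.6]
width: 0.0388
gripper_force: 63.5
```

Request:
carry_out(
  linear=[
    [-0.033, 0.072, 0],
    [0, 0, -0.04],
    [0, 0, 0],
  ],
  angular=[
    [0, 0, 0],
    [0, 0, 0],
    [0, 0, 0],
  ],
  hand=[0.2, 0.2, 0.2],
)

```text
clock: 11.73
position: [0.5266, 0.3265, 0.2771]
ee_rot: [-0.001, 0.013, 1.0, -0.001]
contact_force: [-1.4, -0.2, -2.3]
width: 0.0389
gripper_force: 63.5
```

```bash
python3 -c "
from h import *
st();wrist('w6')"
```

```text
11.73 [0.5266 0.3265 0.2771] tip yaw -1.5 quat [-0.001  0.013  1.    -0.001] w 0.0389 F [-1.4 -0.2 -2.3] g 63.5 q [ 0.44  0.43  1.59  0.    1.12 -1.1 ]
W red [237. 242.] [0.556 0.29 ] 2.6 [0.126 0.19 ]
W grey [148. 341.] [0.639 0.206] 88.4 [0.046 0.054]
W grey [403. 332.] [0.636 0.428] 10.8 [0.038 0.063]
W grey [280. 290.] [0.592 0.323] -0.2 [0.044 0.045]
```

View pics/w6.png

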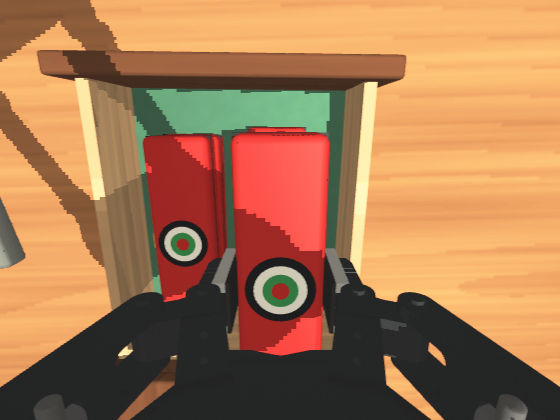

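Request:
carry_out(
  linear=[
    [0, -0.004, -0.05],
    [0, 0, -0.05],
    [0, 0, -0.02],
    [0, 0, 0],
    [0, 0, 0],
    [0, 0, 0],
    [0, 0, 0],
    [0, 0, 0],
  ],
  angular=[
    [0, 0, 0],
    [0, 0, 0],
    [0, 0, 0],
    [0, 0, 0],
    [0, 0, 0],
    [0, 0, 0],
    [0, 0, 0],
    [0, 0, 0],
  ],
  hand=[0.2, 0.2, 0.2, 0.2, 0.2, 0.53, 0.53, 0.53],
)

```text
clock: 12.45
position: [0.5296, 0.3229, 0.2195]
ee_rot: [0.001, 0.016, 1.0, 0.001]
contact_force: [-0.4, 0.3, 0.8]
width: 0.0453
gripper_force: 0.0
```

Request:
carry_out(
  linear=[
    [0, 0, 0.03],
    [0, 0, 0.06],
    [0, 0, 0.05],
    [0, 0, 0.05],
  ],
  angular=[
    [0, 0, 0],
    [0, 0, 0],
    [0, 0, 0],
    [0, 0, 0],
  ],
  hand=[0.53, 0.53, 0.53, 0.53],
)

```text
clock: 12.78
position: [0.5289, 0.3229, 0.3149]
ee_rot: [0.001, 0.015, 1.0, 0.0]
contact_force: [0.7, 0.4, 0.3]
width: 0.0457
gripper_force: 0.0
```

Request:
carry_out(
  linear=[
    [-0.007, -0.0625, 0],
    [-0.007, -0.0625, 0],
    [-0.007, -0.0625, 0],
    [-0.007, -0.0625, 0],
    [-0.007, -0.0625, 0],
    [-0.007, -0.0625, 0],
    [-0.007, -0.0625, 0],
    [-0.007, -0.0625, 0],
  ],
  angular=[
    [0, 0, 0.27],
    [0, 0, 0.27],
    [0, 0, 0.27],
    [0, 0, 0.27],
    [0, 0, 0.27],
    [0, 0, 0.27],
    [0, 0, 0.27],
    [0, 0, 0.27],
  ],
  hand=[0.65, 0.65, 0.65, 0.65, 0.65, 0.65, 0.65, 0.65],
)

```text
clock: 13.45
position: [0.5005, 0.0715, 0.3139]
ee_rot: [0.001, -0.072, 0.997, -0.0]
contact_force: [0.7, 0.3, -0.1]
width: 0.0554
gripper_force: 0.0
```

```bash
python3 -c "
from h import *
st();wrist('w7');im=look();cv2.imwrite('pics/t7.png',im[:,:,::-1])"
```

```text
13.45 [0.5005 0.0715 0.3139] tip yaw 8.2 quat [ 0.001 -0.072  0.997 -0.   ] w 0.0554 F [ 0.7  0.3 -0.1] g 0.0 q [ 0.    0.24  1.79  0.    1.1  -1.71]
W red [506. 276.] [0.549 0.291] 22.3 [0.092 0.184]
W grey [286. 196.] [0.5   0.075] 9.7 [0.038 0.134]
red [168.0, 228.0] [0.532, 0.3] 0.1 [0.104, 0.14]
red [234.0, 220.0] [0.551, 0.118] 89.6 [0.101, 0.202]
grey [373.0, 225.0] [0.527, -0.271] 1.9 [0.043, 0.138]
grey [234.0, 240.0] [0.497, 0.119] -1.5 [0.243, 0.248]
grey [303.0, 180.0] [0.661, -0.081] -13.7 [0.038, 0.134]
```

View pics/t7.png

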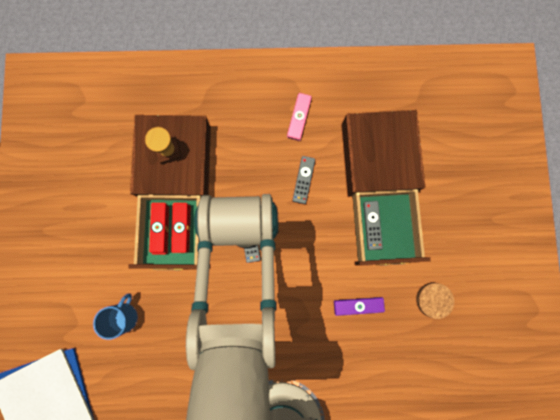

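Request:
carry_out(
  linear=[
    [0, 0.007, -0.069],
    [0, 0, -0.069],
    [0, 0, -0.069],
    [0, 0, -0.068],
    [0, 0, 0],
    [0, 0, 0],
    [0, 0, 0],
    [0, 0, 0],
  ],
  angular=[
    [0, 0, 0.2],
    [0, 0, 0],
    [0, 0, 0],
    [0, 0, 0],
    [0, 0, 0],
    [0, 0, 0],
    [0, 0, 0],
    [0, 0, 0],
  ],
  hand=[0.65, 0.65, 0.65, 0.65, 0.65, 0.2, 0.2, 0.2],
)

```text
clock: 14.22
position: [0.5017, 0.0766, 0.1772]
ee_rot: [0.002, -0.079, 0.997, -0.0]
contact_force: [0.6, 0.4, -1.8]
width: 0.0382
gripper_force: 62.8
```

Request:
carry_out(
  linear=[
    [0, 0, 0],
    [0, 0, 0.02],
    [0, 0, 0.06],
    [0, 0, 0.08],
    [0, 0, 0.08],
  ],
  angular=[
    [0, 0, 0],
    [0, 0, 0],
    [0, 0, 0],
    [0, 0, 0],
    [0, 0, 0],
  ],
  hand=[0.2, 0.2, 0.2, 0.2, 0.2],
)

```text
clock: 14.63
position: [0.5001, 0.0763, 0.2974]
ee_rot: [-0.001, -0.079, 0.997, 0.0]
contact_force: [1.3, 0.2, -1.5]
width: 0.0386
gripper_force: 62.9
```

Request:
carry_out(
  linear=[
    [0.006, -0.08, 0],
    [0.006, -0.08, 0],
    [0.006, -0.08, 0],
    [0.006, -0.08, 0],
    [0.006, -0.08, 0],
    [0.006, -0.08, 0],
    [0.006, -0.08, 0],
    [0.006, -0.08, 0],
  ],
  angular=[
    [0, 0, -0.19],
    [0, 0, -0.19],
    [0, 0, -0.19],
    [0, 0, -0.19],
    [0, 0, -0.19],
    [0, 0, -0.19],
    [0, 0, -0.19],
    [0, 0, -0.19],
  ],
  hand=[0.2, 0.2, 0.2, 0.2, 0.2, 0.2, 0.2, 0.2],
)

```text
clock: 15.3
position: [0.5243, -0.2456, 0.2971]
ee_rot: [0.001, -0.018, 1.0, -0.0]
contact_force: [1.1, -0.0, -1.7]
width: 0.0388
gripper_force: 62.9
```

Request:
carry_out(
  linear=[
    [0, -0.064, 0],
    [0, -0.064, 0],
    [0, -0.064, 0],
    [0, 0, -0.05],
    [0, 0, 0],
    [0, 0, 0],
  ],
  angular=[
    [0, 0, 0],
    [0, 0, 0],
    [0, 0, 0],
    [0, 0, 0],
    [0, 0, 0],
    [0, 0, 0],
  ],
  hand=[0.2, 0.2, 0.2, 0.2, 0.2, 0.2],
)

```text
clock: 15.8
position: [0.5239, -0.3394, 0.2701]
ee_rot: [-0.001, -0.018, 1.0, 0.001]
contact_force: [-0.6, 1.4, -1.8]
width: 0.0388
gripper_force: 62.9
```

```bash
python3 -c "
from h import *
st();wrist('w8');look()"
```

```text
15.8 [ 0.5239 -0.3394  0.2701] tip yaw 2.0 quat [-0.001 -0.018  1.     0.001] w 0.0388 F [-0.6  1.4 -1.8] g 62.9 q [-0.69  0.45  1.59  0.    1.11 -2.29]
W red [284. 326.] [ 0.616 -0.334] 3.7 [0.049 0.052]
W red [378. 217.] [ 0.524 -0.269] 1.9 [0.036 0.125]
W red [280. 174.] [ 0.492 -0.341] 4.0 [0.055 0.06 ]
W grey [282. 272.] [ 0.588 -0.336] -88.0 [0.271 0.381]
red [421.0, 264.0] [0.414, -0.397] -83.7 [0.073, 0.104]
red [168.0, 228.0] [0.532, 0.3] 0.1 [0.104, 0.14]
grey [373.0, 225.0] [0.527, -0.271] 1.9 [0.043, 0.138]
grey [416.0, 240.0] [0.481, -0.389] -4.3 [0.134, 0.244]
grey [303.0, 180.0] [0.661, -0.081] -13.7 [0.038, 0.134]
```

View pics/w8.png

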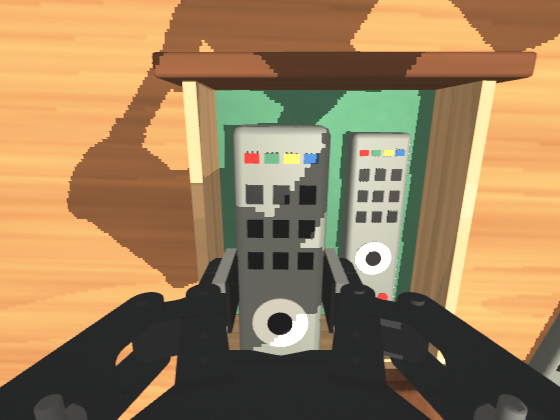

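Request:
carry_out(
  linear=[
    [0, 0.006, -0.06],
    [0, 0, -0.06],
    [0, 0, -0.042],
    [0, 0, 0],
    [0, 0, 0],
    [0, 0, 0],
    [0, 0, 0],
    [0, 0, 0],
  ],
  angular=[
    [0, 0, 0],
    [0, 0, 0],
    [0, 0, 0],
    [0, 0, 0],
    [0, 0, 0],
    [0, 0, 0],
    [0, 0, 0],
    [0, 0, 0],
  ],
  hand=[0.2, 0.2, 0.2, 0.2, 0.2, 0.54, 0.54, 0.54],
)

```text
clock: 16.57
position: [0.5253, -0.3367, 0.1906]
ee_rot: [0.001, -0.018, 1.0, -0.001]
contact_force: [-0.2, -0.5, -0.5]
width: 0.0463
gripper_force: 0.0
```

Request:
carry_out(
  linear=[
    [0, 0, 0.03],
    [0, 0, 0.07],
    [0, 0, 0.07],
    [0, 0, 0.07],
  ],
  angular=[
    [0, 0, 0],
    [0, 0, 0],
    [0, 0, 0],
    [0, 0, 0],
  ],
  hand=[0.54, 0.54, 0.54, 0.54],
)

```text
clock: 16.9
position: [0.5246, -0.3365, 0.3109]
ee_rot: [-0.0, -0.018, 1.0, 0.0]
contact_force: [0.4, -0.8, 0.3]
width: 0.046
gripper_force: 0.0
```

Request:
carry_out(
  linear=[
    [0.0345, 0.064, 0],
    [0.0345, 0.064, 0],
    [0.0345, 0.064, 0],
    [0.0345, 0.064, 0],
    [0.0345, 0.064, 0],
    [0.0345, 0.064, 0],
    [0.0345, 0.064, 0],
    [0.0345, 0.064, 0],
  ],
  angular=[
    [0, 0, -0.43],
    [0, 0, -0.43],
    [0, 0, -0.43],
    [0, 0, -0.43],
    [0, 0, -0.43],
    [0, 0, -0.43],
    [0, 0, -0.43],
    [0, 0, -0.43],
  ],
  hand=[0.65, 0.65, 0.65, 0.65, 0.65, 0.65, 0.65, 0.65],
)

```text
clock: 17.57
position: [0.6634, -0.079, 0.3102]
ee_rot: [0.001, 0.12, 0.993, -0.0]
contact_force: [0.6, -1.0, 0.2]
width: 0.0557
gripper_force: 0.0
```

```bash
python3 -c "
from h import *
st();wrist('w9');im=look();cv2.imwrite('pics/t9.png',im[:,:,::-1])"
```

```text
17.57 [ 0.6634 -0.079   0.3102] tip yaw -13.8 quat [ 0.001  0.12   0.993 -0.   ] w 0.0557 F [ 0.6 -1.   0.2] g 0.0 q [-0.22  0.47  1.43  0.    1.23 -1.55]
W grey [277. 198.] [ 0.663 -0.083] -12.8 [0.037 0.134]
W grey [  9. 133.] [ 0.555 -0.282] 1.9 [0.036 0.087]
red [290.0, 261.0] [0.432, -0.037] -2.0 [0.086, 0.126]
red [168.0, 228.0] [0.532, 0.3] 0.1 [0.104, 0.14]
red [306.0, 220.0] [0.545, -0.084] 77.5 [0.103, 0.222]
red [323.0, 117.0] [0.844, -0.142] 79.7 [0.1, 0.201]
grey [396.0, 225.0] [0.525, -0.337] 1.1 [0.043, 0.138]
grey [373.0, 225.0] [0.527, -0.271] 1.9 [0.043, 0.138]
grey [310.0, 193.0] [0.63, -0.1] -9.8 [0.234, 0.562]
```

Remote in place at (0.525, -0.337). Pick up the last one.

Request:
carry_out(
  linear=[
    [-0.002, -0.005, -0.067],
    [0, 0, -0.067],
    [0, 0, -0.067],
    [0, 0, -0.066],
    [0, 0, 0],
    [0, 0, 0],
    [0, 0, 0],
    [0, 0, 0],
  ],
  angular=[
    [0, 0, 0],
    [0, 0, 0],
    [0, 0, 0],
    [0, 0, 0],
    [0, 0, 0],
    [0, 0, 0],
    [0, 0, 0],
    [0, 0, 0],
  ],
  hand=[0.65, 0.65, 0.65, 0.65, 0.65, 0.2, 0.2, 0.2],
)

```text
clock: 18.33
position: [0.6621, -0.0837, 0.1771]
ee_rot: [0.001, 0.119, 0.993, -0.0]
contact_force: [0.3, -0.1, -1.4]
width: 0.0383
gripper_force: 64.6
```

Request:
carry_out(
  linear=[
    [0, 0, 0],
    [0, 0, 0.02],
    [0, 0, 0.06],
    [0, 0, 0.08],
    [0, 0, 0.08],
  ],
  angular=[
    [0, 0, 0],
    [0, 0, 0],
    [0, 0, 0],
    [0, 0, 0],
    [0, 0, 0],
  ],
  hand=[0.2, 0.2, 0.2, 0.2, 0.2],
)

```text
clock: 18.75
position: [0.6612, -0.0831, 0.2973]
ee_rot: [-0.001, 0.119, 0.993, 0.0]
contact_force: [1.6, -1.0, -1.0]
width: 0.0387
gripper_force: 64.6
```

Request:
carry_out(
  linear=[
    [-0.0337, -0.0482, 0],
    [-0.0337, -0.0482, 0],
    [-0.0337, -0.0482, 0],
    [-0.0337, -0.0482, 0],
    [-0.0337, -0.0482, 0],
    [-0.0337, -0.0482, 0],
    [-0.0337, -0.0482, 0],
    [-0.0337, -0.0482, 0],
  ],
  angular=[
    [0, 0, 0.43],
    [0, 0, 0.43],
    [0, 0, 0.43],
    [0, 0, 0.43],
    [0, 0, 0.43],
    [0, 0, 0.43],
    [0, 0, 0.43],
    [0, 0, 0.43],
  ],
  hand=[0.2, 0.2, 0.2, 0.2, 0.2, 0.2, 0.2, 0.2],
)

```text
clock: 19.42
position: [0.526, -0.2769, 0.2972]
ee_rot: [0.001, -0.019, 1.0, -0.0]
contact_force: [-0.7, -0.2, -2.1]
width: 0.0385
gripper_force: 64.7
```

Request:
carry_out(
  linear=[
    [0, 0, -0.05],
    [0, 0, 0],
    [0, 0, 0],
  ],
  angular=[
    [0, 0, 0],
    [0, 0, 0],
    [0, 0, 0],
  ],
  hand=[0.2, 0.2, 0.2],
)

```text
clock: 19.67
position: [0.5263, -0.2757, 0.2707]
ee_rot: [-0.001, -0.018, 1.0, 0.001]
contact_force: [-0.4, 0.8, -0.8]
width: 0.0386
gripper_force: 64.7
```

```bash
python3 -c "
from h import *
st();wrist('w10')"
```

```text
19.67 [ 0.5263 -0.2757  0.2707] tip yaw 2.0 quat [-0.001 -0.018  1.     0.001] w 0.0386 F [-0.4  0.8 -0.8] g 64.7 q [-0.6   0.41  1.66  0.    1.08 -2.21]
W red [284. 327.] [ 0.619 -0.271] -88.1 [0.044 0.048]
W red [268. 164.] [ 0.487 -0.287] -88.0 [0.035 0.039]
W grey [149. 341.] [ 0.641 -0.384] -11.6 [0.051 0.057]
W grey [297. 244.] [ 0.559 -0.262] -6.9 [0.197 0.201]
```

View pics/w10.png

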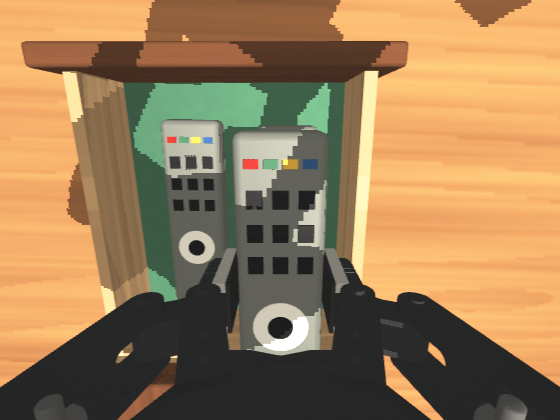

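Request:
carry_out(
  linear=[
    [0, 0, -0.05],
    [0, 0, -0.05],
    [0, 0, -0.024],
    [0, 0, 0],
    [0, 0, 0],
    [0, 0, 0],
    [0, 0, 0],
    [0, 0, 0],
  ],
  angular=[
    [0, 0, 0],
    [0, 0, 0],
    [0, 0, 0],
    [0, 0, 0],
    [0, 0, 0],
    [0, 0, 0],
    [0, 0, 0],
    [0, 0, 0],
  ],
  hand=[0.2, 0.2, 0.2, 0.2, 0.2, 0.54, 0.54, 0.54],
)

```text
clock: 20.38
position: [0.5278, -0.2762, 0.2104]
ee_rot: [0.001, -0.018, 1.0, -0.001]
contact_force: [0.4, -0.5, 0.1]
width: 0.0464
gripper_force: 0.0
```

Request:
carry_out(
  linear=[
    [0, 0, 0.03],
    [0, 0, 0.06],
    [0, 0, 0.06],
    [0, 0, 0.05],
    [-0.07, -0.017, 0],
    [-0.07, -0.017, 0],
    [-0.07, -0.017, 0],
    [-0.07, -0.017, 0],
  ],
  angular=[
    [0, 0, 0],
    [0, 0, 0],
    [0, 0, 0],
    [0, 0, 0],
    [0, 0, 0],
    [0, 0, 0],
    [0, 0, 0],
    [0, 0, 0],
  ],
  hand=[0.54, 0.54, 0.54, 0.54, 0.2, 0, 0, 0],
)

```text
clock: 21.05
position: [0.3858, -0.31, 0.3099]
ee_rot: [0.001, -0.019, 1.0, -0.001]
contact_force: [-0.3, -1.6, 0.5]
width: 0.0001
gripper_force: 0.0
```

```bash
python3 -c "
from h import *
st();im=look();cv2.imwrite('pics/t10.png',im[:,:,::-1])"
```

```text
21.05 [ 0.3858 -0.31    0.3099] tip yaw 2.1 quat [ 0.001 -0.019  1.    -0.001] w 0.0001 F [-0.3 -1.6  0.5] g 0.0 q [-0.82  0.23  1.82 -0.    1.09 -2.43]
red [168.0, 228.0] [0.532, 0.3] 0.1 [0.104, 0.14]
grey [426.0, 274.0] [0.388, -0.41] 88.5 [0.058, 0.075]
grey [384.0, 224.0] [0.529, -0.304] 1.1 [0.11, 0.148]
```

View pics/t10.png

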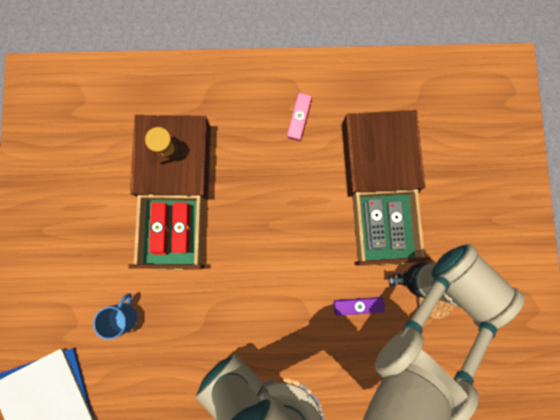

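Request:
carry_out(
  linear=[
    [0, 0, -0.065],
    [0, 0, -0.065],
    [0, 0, -0.065],
    [0.03, 0.001, 0],
    [0.03, 0.001, 0],
    [0.03, 0.001, 0],
    [0.03, 0.001, 0],
    [0.03, 0.001, 0],
  ],
  angular=[
    [0, 0, 0],
    [0, 0, 0],
    [0, 0, 0],
    [0, 0, 0],
    [0, 0, 0],
    [0, 0, 0],
    [0, 0, 0],
    [0, 0, 0],
  ],
  hand=[0, 0, 0, 0, 0, 0, 0, 0],
)

```text
clock: 21.77
position: [0.4634, -0.307, 0.2125]
ee_rot: [-0.001, -0.018, 1.0, 0.0]
contact_force: [-4.3, 0.1, -1.6]
width: 0.0001
gripper_force: 1.5
```

Request:
carry_out(
  linear=[
    [0.03, 0.001, 0],
    [0.03, 0.001, 0],
    [0.03, 0.001, 0],
    [0.03, 0.001, 0],
    [0.03, 0.001, 0],
    [0, 0, 0],
  ],
  angular=[
    [0, 0, 0],
    [0, 0, 0],
    [0, 0, 0],
    [0, 0, 0],
    [0, 0, 0],
    [0, 0, 0],
  ],
  hand=[0, 0, 0, 0, 0, 0],
)

```text
clock: 22.27
position: [0.5409, -0.305, 0.2132]
ee_rot: [0.002, -0.019, 1.0, -0.001]
contact_force: [1.1, -0.4, 0.1]
width: 0.0
gripper_force: 0.0
```

Request:
carry_out(
  linear=[
    [0.02, 0.001, 0],
    [0.02, 0.001, 0],
    [0.02, 0.001, 0],
    [0.01, 0, 0],
    [0.01, 0, 0],
    [0.01, 0, 0],
  ],
  angular=[
    [0, 0, 0],
    [0, 0, 0],
    [0, 0, 0],
    [0, 0, 0],
    [0, 0, 0],
    [0, 0, 0],
  ],
  hand=[0, 0, 0, 0, 0, 0],
)

```text
clock: 22.77
position: [0.5818, -0.3034, 0.2114]
ee_rot: [-0.001, -0.018, 1.0, 0.0]
contact_force: [-7.6, -0.0, 6.8]
width: 0.0001
gripper_force: 4.2
```

Request:
carry_out(
  linear=[
    [0.01, 0, 0],
    [0.01, 0, 0],
  ],
  angular=[
    [0, 0, 0],
    [0, 0, 0],
  ],
  hand=[0, 0],
)

```text
clock: 22.93
position: [0.5914, -0.3033, 0.2112]
ee_rot: [-0.001, -0.018, 1.0, 0.001]
contact_force: [-2.5, 1.1, 1.1]
width: -0.0002
gripper_force: 1.1
```

Request:
carry_out(
  linear=[
    [0.008, 0, 0],
    [0.008, 0, 0],
  ],
  angular=[
    [0, 0, 0],
    [0, 0, 0],
  ],
  hand=[0, 0],
)

```text
clock: 23.1
position: [0.5949, -0.3034, 0.2112]
ee_rot: [-0.009, -0.019, 1.0, 0.001]
contact_force: [-28.5, -2.6, 17.6]
width: 0.0003
gripper_force: 14.2
```

Request:
carry_out(
  linear=[
    [0.006, 0, 0],
    [0, 0, 0],
  ],
  angular=[
    [0, 0, 0],
    [0, 0, 0],
  ],
  hand=[0, 0],
)

```text
clock: 23.27
position: [0.5957, -0.3035, 0.2112]
ee_rot: [-0.012, -0.019, 1.0, 0.002]
contact_force: [-26.5, -1.7, 16.6]
width: 0.0
gripper_force: 13.7
```

Request:
carry_out(
  linear=[
    [-0.03, 0, 0],
    [-0.05, 0, 0],
    [-0.06, 0, 0],
    [-0.06, 0, 0.05],
    [-0.06, 0, 0.05],
    [-0.06, 0, 0.05],
    [-0.06, 0, 0.05],
    [-0.05, 0, 0],
  ],
  angular=[
    [0, 0, 0],
    [0, 0, 0],
    [0, 0, 0],
    [0, 0, 0],
    [0, 0, 0],
    [0, 0, 0],
    [0, 0, 0],
    [0, 0, 0],
  ],
  hand=[0, 0, 0, 0, 0, 0, 0, 0],
)

```text
clock: 23.93
position: [0.3881, -0.3047, 0.3158]
ee_rot: [0.004, -0.018, 1.0, -0.004]
contact_force: [1.2, -0.2, -0.4]
width: -0.0002
gripper_force: 0.0
```

Request:
carry_out(
  linear=[
    [0, 0.079, 0],
    [0, 0.079, 0],
    [0, 0.079, 0],
    [0, 0.079, 0],
    [0, 0.079, 0],
    [0, 0.079, 0],
    [0, 0.079, 0],
    [0, 0.079, 0],
  ],
  angular=[
    [0, 0, 0],
    [0, 0, 0],
    [0, 0, 0],
    [0, 0, 0],
    [0, 0, 0],
    [0, 0, 0],
    [0, 0, 0],
    [0, 0, 0],
  ],
  hand=[0, 0, 0, 0, 0, 0, 0, 0],
)

```text
clock: 24.6
position: [0.3883, 0.0143, 0.3117]
ee_rot: [0.002, -0.017, 1.0, 0.0]
contact_force: [1.7, -0.1, 0.0]
width: 0.0
gripper_force: 0.0
```

Request:
carry_out(
  linear=[
    [0, 0.079, 0],
    [0, 0.079, 0],
    [0, 0.079, 0],
    [0, 0.079, 0],
    [0, 0.079, 0],
    [0, 0.079, 0],
    [0, 0.079, 0],
    [0, 0, 0],
  ],
  angular=[
    [0, 0, -0.12],
    [0, 0, -0.12],
    [0, 0, -0.12],
    [0, 0, -0.12],
    [0, 0, -0.12],
    [0, 0, -0.12],
    [0, 0, -0.12],
    [0, 0, 0],
  ],
  hand=[0, 0, 0, 0, 0, 0, 0, 0],
)

```text
clock: 25.27
position: [0.3888, 0.2955, 0.3118]
ee_rot: [0.002, 0.013, 1.0, 0.004]
contact_force: [-0.7, 0.4, -0.3]
width: 0.0002
gripper_force: 0.0
```

```bash
python3 -c "
from h import *
st();im=look();cv2.imwrite('pics/t11.png',im[:,:,::-1])"
```

```text
25.27 [0.3888 0.2955 0.3118] tip yaw -1.5 quat [0.002 0.013 1.    0.004] w 0.0002 F [-0.7  0.4 -0.3] g 0.0 q [ 0.51  0.22  1.83  0.    1.08 -1.04]
red [96.0, 274.0] [0.411, 0.497] 88.5 [0.057, 0.11]
red [168.0, 228.0] [0.532, 0.3] 0.1 [0.104, 0.14]
grey [95.0, 270.0] [0.421, 0.502] 88.6 [0.076, 0.143]
```

View pics/t11.png

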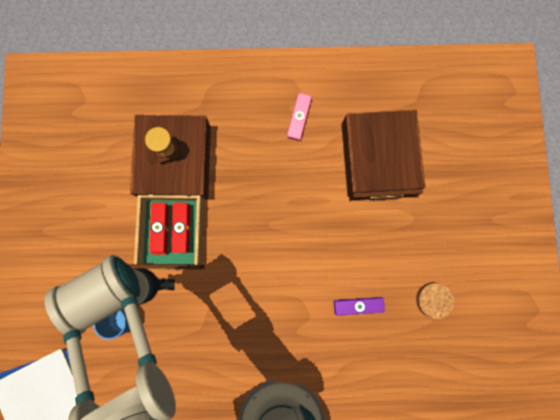

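Request:
carry_out(
  linear=[
    [0, -0.008, -0.065],
    [0, 0, -0.065],
    [0, 0, -0.065],
    [0.03, -0.001, 0],
    [0.03, -0.001, 0],
    [0.03, -0.001, 0],
    [0.03, -0.001, 0],
    [0.03, -0.001, 0],
  ],
  angular=[
    [0, 0, 0],
    [0, 0, 0],
    [0, 0, 0],
    [0, 0, 0],
    [0, 0, 0],
    [0, 0, 0],
    [0, 0, 0],
    [0, 0, 0],
  ],
  hand=[0, 0, 0, 0, 0, 0, 0, 0],
)

```text
clock: 25.98
position: [0.4624, 0.2808, 0.2126]
ee_rot: [-0.003, 0.016, 1.0, -0.001]
contact_force: [-3.1, -0.7, -2.9]
width: -0.0
gripper_force: 1.5
```

Request:
carry_out(
  linear=[
    [0.03, -0.001, 0],
    [0.03, -0.001, 0],
    [0.03, -0.001, 0],
    [0.03, -0.001, 0],
    [0.03, -0.001, 0],
    [0.02, 0, 0],
    [0.02, 0, 0],
    [0.01, 0, 0],
  ],
  angular=[
    [0, 0, 0],
    [0, 0, 0],
    [0, 0, 0],
    [0, 0, 0],
    [0, 0, 0],
    [0, 0, 0],
    [0, 0, 0],
    [0, 0, 0],
  ],
  hand=[0, 0, 0, 0, 0, 0, 0, 0],
)

```text
clock: 26.65
position: [0.5642, 0.2792, 0.2136]
ee_rot: [0.0, 0.016, 1.0, 0.0]
contact_force: [-1.9, -1.4, -1.3]
width: -0.0
gripper_force: 0.9
```

Request:
carry_out(
  linear=[
    [0.01, 0, 0],
    [0.01, 0, 0],
    [0.01, 0, 0],
  ],
  angular=[
    [0, 0, 0],
    [0, 0, 0],
    [0, 0, 0],
  ],
  hand=[0, 0, 0],
)

```text
clock: 26.9
position: [0.5779, 0.2799, 0.2137]
ee_rot: [-0.0, 0.015, 1.0, -0.0]
contact_force: [-2.4, -0.6, -0.6]
width: -0.0001
gripper_force: 1.2
```

Request:
carry_out(
  linear=[
    [0.01, 0, 0],
    [0.01, 0, 0],
    [0.01, 0, 0],
  ],
  angular=[
    [0, 0, 0],
    [0, 0, 0],
    [0, 0, 0],
  ],
  hand=[0, 0, 0],
)

```text
clock: 27.15
position: [0.5919, 0.2799, 0.2138]
ee_rot: [-0.002, 0.015, 1.0, -0.001]
contact_force: [-3.5, -1.2, 1.2]
width: -0.0002
gripper_force: 1.7
```

Request:
carry_out(
  linear=[
    [0.008, 0, 0],
    [0, 0, 0],
  ],
  angular=[
    [0, 0, 0],
    [0, 0, 0],
  ],
  hand=[0, 0],
)

```text
clock: 27.32
position: [0.5955, 0.2801, 0.2138]
ee_rot: [-0.003, 0.016, 1.0, -0.0]
contact_force: [-8.2, -2.0, 4.3]
width: 0.0001
gripper_force: 3.9
```

Request:
carry_out(
  linear=[
    [0.008, 0, 0],
    [0, 0, 0],
  ],
  angular=[
    [0, 0, 0],
    [0, 0, 0],
  ],
  hand=[0, 0],
)

```text
clock: 27.48
position: [0.5967, 0.2802, 0.2137]
ee_rot: [-0.007, 0.016, 1.0, -0.001]
contact_force: [-15.3, -1.7, 9.4]
width: -0.0002
gripper_force: 7.9
```

Request:
carry_out(
  linear=[
    [0.006, 0, 0],
    [0, 0, 0],
  ],
  angular=[
    [0, 0, 0],
    [0, 0, 0],
  ],
  hand=[0, 0],
)

```text
clock: 27.65
position: [0.5976, 0.2802, 0.2137]
ee_rot: [-0.01, 0.016, 1.0, -0.001]
contact_force: [-20.9, -1.7, 14.3]
width: -0.0001
gripper_force: 10.8
```

Request:
carry_out(
  linear=[
    [-0.03, 0, 0],
    [-0.05, 0, 0],
    [-0.06, 0, 0],
    [-0.06, 0, 0.05],
    [-0.06, -0.05, 0.05],
    [-0.04, -0.06, 0.05],
    [-0.04, -0.06, 0.05],
    [0, -0.08, 0],
  ],
  angular=[
    [0, 0, 0],
    [0, 0, 0],
    [0, 0, 0],
    [0, 0, 0],
    [0, 0, 0],
    [0, 0, 0],
    [0, 0, 0],
    [0, 0, 0],
  ],
  hand=[0, 0, 0, 0, 0, 0, 0, 0],
)

```text
clock: 28.32
position: [0.4381, 0.1617, 0.3133]
ee_rot: [0.005, 0.014, 1.0, 0.002]
contact_force: [1.0, 0.0, 0.3]
width: -0.0001
gripper_force: 0.0
```

Request:
carry_out(
  linear=[
    [0, -0.06, 0],
    [0, -0.06, 0],
    [0, 0, 0],
    [0, 0, 0],
  ],
  angular=[
    [0, 0, 0],
    [0, 0, 0],
    [0, 0, 0],
    [0, 0, 0],
  ],
  hand=[0, 0, 0, 0],
)

```text
clock: 28.65
position: [0.4402, 0.0996, 0.3096]
ee_rot: [0.002, 0.017, 1.0, 0.0]
contact_force: [0.3, 1.0, 0.1]
width: 0.0001
gripper_force: 0.0
```

```bash
python3 -c "
from h import *
st();a=manip.get_image('top')[95:215];b=manip.get_image('side')[100:320,140:440]
a=cv2.resize(np.hstack([a[:,120:220],a[:,335:435]]),None,fx=3,fy=3,interpolation=2)
b=cv2.resize(b,(300,220));b=np.pad(b,((0,a.shape[0]-220),(0,0),(0,0)))
cv2.imwrite('pics/fin.png',np.hstack([a,b])[:,:799,::-1])"
```

```text
28.65 [0.4402 0.0996 0.3096] tip yaw -2.0 quat [0.002 0.017 1.    0.   ] w 0.0001 F [0.3 1.  0.1] g 0.0 q [ 0.07  0.17  1.91  0.    1.06 -1.47]
```

View pics/fin.png

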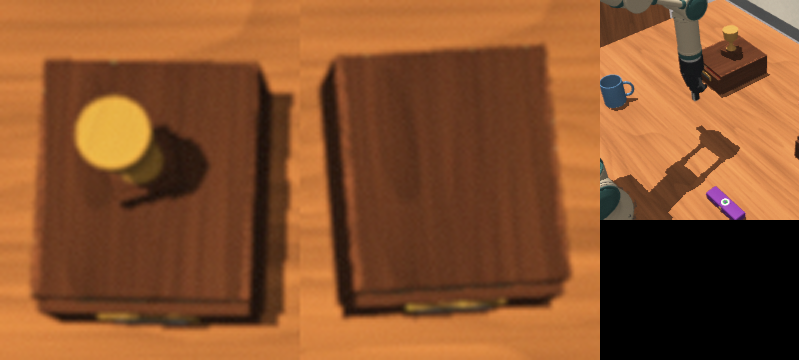

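Both drawers are flush with their chests: the fronts sit at the same small offset (about row 310 in the crop). The trophy and mug are unmoved, and no loose items remain on the surface.

```bash
python3 -c "
from rig import manip
print(manip.sign_off())"
```

```text
the job is handed in; nothing more can be done
None
```

I handed the job in: three dart cases went into the left drawer and two remotes into the right. Both drawers were pushed to their stops, and the mug, coasters, trophy and look-alikes were left alone. The hand-in did not return a verdict.

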